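Set the spindle length stop and load a blank

ROBOT

A 7-joint arm with a two-finger parallel gripper is mounted at the origin on the work surface. World frame = base frame: x ahead of the robot, y to its left, z up, the work surface at z = 0. Lengths are in m, angles in rad, forces in N, time in s.
With the tool pointing down it reaches from about 0.35 to 0.9 m from the base axis. Payload 8.1 kg.
Tool frame: the origin (TCP) lies where the fingers leave the gripper's body, on its centre line; the fingertips stand 66 mm ahead of it and the grasp point (between the pads) lies 47 mm ahead of it (arm.tip_reach is the distance from the TCP to the fingertips, in m); z points along the fingers, y is the direction in which the jaws open and shut (so a half turn about z gives the same grasp; the last joint's range is limited). The gripper opens to 92 mm and grips with 3 to 60 N. Pads are 19 mm wide; open, the fingers measure 130 mm over their backs; the gripper's body (75 mm by 190 mm) begins 47 mm behind the grasp point.
Start: joints at [-1.333, 0.434, 0.025, 1.573, -0.012, 1.134, -0.075], TCP at [0.209, 0.589, 0.292] pointing down, gripper open.
Joint ranges: [-2.62, 2.62], [-0.44, 2.09], [-1.27, 1.32], [0.08, 2.57], [-1.32, 4.46], [0.12, 2], [-2.74, 2.74]. Speed limits (rad/s): [2.22, 2.22, 3.01, 3.01, 3.14, 3.14, 3.14].

INTERFACE

Orientations are given as a rotation vector (axis times angle).
In Python, from cell import arm gives the robot as it stands.
- The arm moves only by the tool carry_out, never from a script. Its argument "plan" is a list of rows, each a list of 5 numbers: the shift along the world's x, y, z in cm, then the turn about the world's z in rad, then the finger opening in cm, from 0 to 9.18. In form: [[tx, ty, tz, spin, fingers], ...]. A call has 1 to 20 rows; each row is the pose to reach, as a shift and turn from the pose measured when the call began; what a row does not reach only later rows make up. A row lasts 1/10 s, in which the tool goes at most 50 mm and 8.59 degrees, less where a joint would pass 70% of its speed; a pose out of reach is approached as far as the arm can. A call with a gripper value outside its range is refused whole. The fingers move at their own pace and stop on an object; "squeeze" is the grip in N (left out, the last holds). Time passes only in rows, so rows that repeat a pose let the fingers close. It gives the time, the measured TCP pose, the force and the opening at its end, in the units of the state.
- arm.observe(): the state, without advancing time (a new reading comes with each control period).
- arm.get_image(name): name is "scene" or "side" or "wrist"; returns (picture, depth): 400x640x3 uint8, red, green, blue; 400x640 float32, m along the optical axis (not along the pixel's ray), 0 where there is no reading.
- arm.get_calibration(name): a dict with "intrinsics" (3x3 intrinsics, pixels), "rvec" (rotation vector, rad) and "tvec" (3), from world to camera coordinates, as OpenCV has them; the wrist camera has in their place "tool_from_camera" (4x4, takes a point from camera to tool coordinates, whose origin is the TCP and whose axes are the flange's). Camera axes: x right, y down, z forward; pixel columns grow to the right and rows downward; lengths in m; the calibration is good to about 2 mm. The wrist camera is an equidistant fisheye: a pixel r from the principal point sees the ray r / f radians off the axis. A picture is of the moment at which its call begins: read the wrist's pose just before it. get_calibration takes no time and is no camera call.
- arm.sign_off(): hands the job in, once; it reports no verdict.
The state is a dict: "clock": time; "joints": joint angles; "dq": joint speeds; "joint_efforts": joint torques, N m; "position": TCP position; "ee_rot": TCP orientation; "force": force on the tool from outside, world axes, zero at the start; "ft_torque": the same for the moment, N m; "width": opening from 0.0 (shut) to 1.0 (fully open).
Only numpy, scipy, OpenCV 4.12 (cv2) and the standard library are available. Lean on these libraries where they do the work, as an engineer would, in place of code of your own. Each camera call takes 0.05 s, during which the arm holds its last target. There are 200 camera calls.

TASK

Set the length stop on the turner's bench to the hole beside the orange tag: press in the red spring button, slide it along the blue tube and let the button pop fully out through that hole. Then lay the wooden blank lengthwise in the trough beside the tube, its end up against the stop plate, on the side of the plate where the tube is; set it down without dropping it, and let go. Leave the hoop, the wax tin and the gouge where they are.

Things in the scene. Friction and masses are not known exactly. Their poses are not given: they have to be found in the camera images.
- stand: Length stop fixed to the bench: base plate 220 x 360 mm carrying a blue square tube (44 mm, 184 mm long) and parallel to it, 130 mm away on its -x side, a wooden trough. Origin on the bench under the tube's middle; y along tube and trough, trough at x = -130 mm, z up. Tube axis 78 mm up at x=0; its slotted face leans 30 degrees from vertical towards +x (outward normal (0.5, 0, 0.866)).
- trough (a point): Middle of the trough's floor, 25 mm above the bench, at (-130, 85) mm in the stand's x, y. The floor is 53 mm wide between two lips 6 mm high (outer width 63 mm) and runs 155 mm either way along the stand's y (stand y = -70 to 240 mm). x, y and z axes as the stand's.
- slide (a joint): Position of the inner bar in the tube, m: 0 with the button in the hole at stand y = -20 mm (the start); grows along the stand's +y. Limits -0.045 to 0.085; holes at -0.040, 0, 0.040, 0.080. Sliding friction about 1.5 N. The bar carries button and stop plate.
- button (a joint): How far the button is pressed, m: 0 out (popped through a hole), 0.010 fully in. Spring 4.5 N out, 9 N fully in. A brass collar 20 mm wide under the cap locks in the 26 mm holes; pressed 7 mm or more it passes under the tube wall. Let go between holes it stays caught under the wall; at any hole it pops out unless held down.
- cap (a point): Centre of the button's red cap, a round knob 34 mm in diameter, 28 mm high, on a 10 mm stem. Fully out it spans 14 to 42 mm above the slotted face, fully in 4 to 32 mm. Moves with slide and button. z axis outward along the button, 30 degrees from vertical; y along the tube. Can be gripped by its sides or pressed on top.
- lock (a point): Point on the sliding bar on the button's axis, level with the outside of the slotted face; z axis outward along the button, y along the tube. The face has a 13 mm slot all along and four 26 mm square holes at stand y = -60, -20, 20 and 60 mm (40 mm pitch).
- mark_hole (a point): Centre of the target hole's mouth on the outside of the slotted face: the hole beside the orange tag (24 mm wide along the tube, a flat tab 2 mm above the slotted face that sticks out 22 mm on the trough side). The other two free holes have grey tags; the starting hole has none. Axes as the stand's.
- stop (a point): Point on the stop plate's -y face over the trough's middle, 53 mm above the bench. The aluminium plate, 8 mm thick, stands across the trough beyond the tube's +y end, 33 to 95 mm above the bench, and moves with the slide; at slide 0 its face is at stand y = 140 mm. y axis along the tube. The blank goes on its -y side.
- blank_center (a point): Centre of the wooden blank, a loose square beech bar 44 x 44 mm and 150 mm long, about 0.2 kg, lying on the bench. y axis along its length, z up at the start; the centre is 22 mm above what it lies on.
- hoop: Bystander: bentwood hoop, 130 mm diameter, 50 mm high, lying on the bench; origin at its underside's centre.
- tin: Bystander: wax tin, 72 mm diameter, 70 mm high; origin at its underside's centre.
- gouge: Bystander: turning gouge lying on the bench, 26 mm thick wooden handle 130 mm long and steel blade towards its +y, 250 mm in all; origin under the handle's middle.

How it is judged:
By the outcome, as a careful person would: the job done as asked, in the order asked, and still so for the second after the job is handed in, with the robot touching nothing.
It also fails if it takes over 58 s, if anything falls off the work surface, if the arm or the gripper's body presses on something with over 40 N, if the wrist force passes 120 N, or if a joint passes its speed limit or range.

## Working session

There is one attempt and no reset: what is moved stays moved. The work goes in short steps, Python scripts to look and compute and a tool call to move; the robot and the scene stay as the last step left them, time stands still between calls to the robot, and variables do not carry over. Pictures are saved under pics/ and viewed, about 8 in all and at most 12, crops included, and the job is handed in when it is done.

Besides the shell and the picture viewer there is one more tool, called after "Call:" by a JSON object that holds its "fn" and its "kwargs", one argument or row to a line. carry_out: Moves the arm, as the interface text tells. Its arguments: {"type":"object","properties":{"plan":{"type":"array"},"squeeze":{"type":"number"}},"required":["plan"]}

```bash
ls; mkdir -p pics
python3 - <<'E'
from cell import arm
import cv2, numpy as np
print(arm.observe())
for n in ["scene","side"]:
    im,d=arm.get_image(n); cv2.imwrite(f"pics/{n}0.png",im[...,::-1]); np.savez(f"{n}0.npz",im=im,d=d)
    print(n,arm.get_calibration(n))
print(arm.get_calibration("wrist"), arm.tip_reach)
E
```

```text
pics
{'clock': 0.0, 'joints': array([-1.33261082,  0.43523218,  0.02495899,  1.5741057 , -0.01158214,
        1.13398829, -0.07509803]), 'dq': array([ 0.00039482,  0.00017565,  0.00109071,  0.00345603, -0.0005565 ,
        0.00021738, -0.00157484]), 'joint_efforts': array([ 3.56133150e-04, -6.67865467e+01,  9.85179283e-01, -3.14469445e+01,
       -6.05366053e-02,  4.32965707e-02,  1.45426866e-04]), 'position': array([0.20879768, 0.58865534, 0.29143569]), 'ee_rot': array([-5.32772062e-01, -3.09596905e+00,  2.48906557e-03]), 'force': array([ 0.3361555 , -0.05180426, -0.54383184]), 'ft_torque': array([-0.01252534,  0.01284029,  0.02330293]), 'width': 0.9996568064380981}
scene {'intrinsics': array([[488.22251951,   0.        , 309.00522666],
       [  0.        , 488.22251951, 201.24571163],
       [  0.        ,   0.        ,   1.        ]]), 'rvec': array([ 1.4599336 ,  2.35991882, -0.6886802 ]), 'tvec': array([ 0.20086804, -0.43944544,  1.57259837])}
side {'intrinsics': array([[512.92906539,   0.        , 322.80681914],
       [  0.        , 512.92906539, 194.20220525],
       [  0.        ,   0.        ,   1.        ]]), 'rvec': array([ 2.09013663, -0.82051409,  0.39386974]), 'tvec': array([-0.39298025,  0.3347414 ,  1.04026335])}
{'intrinsics': array([[309.70691629,   0.        , 319.88653863],
       [  0.        , 309.70691629, 203.5542572 ],
       [  0.        ,   0.        ,   1.        ]]), 'tool_from_camera': array([[-1.01387448e-03, -9.52840906e-01, -3.03468583e-01,
         8.20064125e-02],
       [ 9.99998991e-01, -6.63970001e-04, -1.25619488e-03,
        -2.58533688e-04],
       [ 9.95459834e-04, -3.03469550e-01,  9.52840617e-01,
        -9.15693074e-02],
       [ 0.00000000e+00,  0.00000000e+00,  0.00000000e+00,
         1.00000000e+00]])} 0.0655
```

View pics/scene0.png

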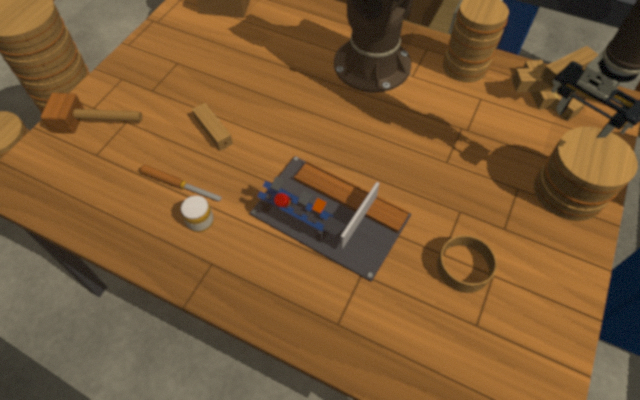

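View pics/side0.png

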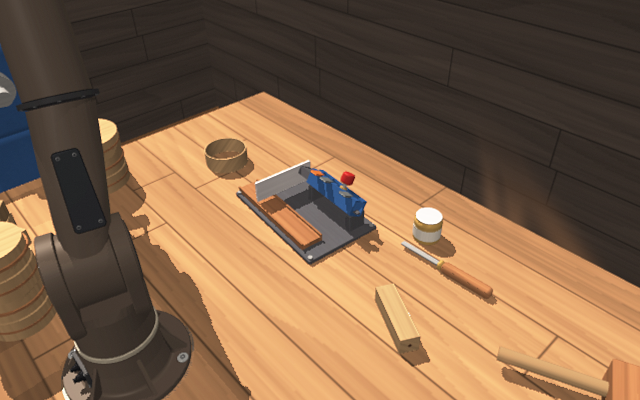

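The scene view shows the red cap at (283,200), orange tag (319,206), stop plate (360,215), blank (212,127). The side view has the cap at (347,178) and the blank at (398,318). I'll measure next.

```bash
cat > h.py <<'E'
import cv2, numpy as np
from cell import arm
def cloud(n,im=None,d=None):
    "world points (h,w,3) for fixed cameras"
    c=arm.get_calibration(n); K=c["intrinsics"]; R=cv2.Rodrigues(c["rvec"])[0]
    v,u=np.mgrid[:400,:640]
    p=np.stack([(u-K[0,2])/K[0,0]*d,(v-K[1,2])/K[1,1]*d,d],-1)
    return (p-c["tvec"])@R
def wcloud(d,st):
    c=arm.get_calibration("wrist"); K=c["intrinsics"]; T=c["tool_from_camera"]
    v,u=np.mgrid[:400,:640]; x=(u-K[0,2])/K[0,0]; y=(v-K[1,2])/K[1,1]
    r=np.hypot(x,y)+1e-9; s=np.tan(np.minimum(r,1.3))/r
    p=np.stack([x*s*d,y*s*d,d],-1)@T[:3,:3].T+T[:3,3]
    return p@cv2.Rodrigues(st["ee_rot"])[0].T+st["position"]
def rect(P):
    (c,s,a)=cv2.minAreaRect((P[:,:2]*1000).astype(np.float32)); return np.round(c,1),np.round(s,1),round(a,2)
E
python3 - <<'E'
from h import *
for n in ["scene","side"]:
    z=np.load(n+"0.npz"); im,d=z["im"],z["d"]; W=cloud(n,im,d)
    hsv=cv2.cvtColor(im,cv2.COLOR_RGB2HSV); H,S,V=[hsv[...,i].astype(int) for i in range(3)]
    ok=(d>0)&(W[...,0]>0.3)&(W[...,0]<1.05)&(abs(W[...,1])<.45)
    def rep(name,m):
        k,l,st,_=cv2.connectedComponentsWithStats((m&ok).astype(np.uint8))
        for i in range(1,k):
            if st[i,4]<12: continue
            P=W[l==i]; print(n,name,st[i].tolist(),"med",np.median(P,0).round(4),"z",np.percentile(P[:,2],[5,95]).round(3),rect(P))
    Z=W[...,2]
    print(n,"table z",np.median(Z[ok]))
    rep("red",((H<4)|(H>174))&(S>180)&(V>90)&(Z>.08))
    rep("orange",(H>4)&(H<14)&(S>200)&(V>140)&(Z>.06))
    rep("blue",(H>100)&(H<130)&(S>120)&(Z>.05))
    rep("raised .036-.05",(Z>.036)&(Z<.054))
    rep("plate",(Z<.03)&(S<90)&(V<110))
    rep("hi",(Z>.06)&(S<60)&(V>120))
    rep("trough", (Z>.018)&(Z<.036)&(S>120))
E
```

```text
scene table z 4.645009173478595e-05
scene red [275, 194, 15, 13, 90] med [0.6513 0.0325 0.1329] z [0.126 0.14 ] (array([651.7,  31.5]), array([24.3, 32.4]), 14.92)
scene orange [313, 199, 12, 13, 70] med [0.6148 0.1121 0.1136] z [0.106 0.12 ] (array([615., 112.]), array([22.9, 23.1]), 84.63)
scene blue [260, 194, 5, 4, 15] med [ 0.6381 -0.0313  0.0897] z [0.086 0.092] (array([637.9, -32.5]), array([10.4,  5.9]), 81.83)
scene blue [289, 194, 8, 9, 27] med [0.6193 0.0464 0.1055] z [0.101 0.109] (array([618. ,  44.6]), array([23. ,  9.6]), 59.72)
scene blue [307, 204, 4, 6, 16] med [0.6254 0.0891 0.1044] z [0.1   0.107] (array([623.8,  88.8]), array([10.4,  6.6]), 5.19)
scene blue [284, 208, 39, 22, 128] med [0.6515 0.0916 0.0889] z [0.085 0.093] (array([650.4,  86.7]), array([105. ,  13.4]), 85.42)
scene blue [321, 212, 8, 7, 36] med [0.6283 0.1334 0.1048] z [0.099 0.109] (array([627.9, 132.8]), array([17.1, 11.5]), 80.88)
scene raised .036-.05 [193, 103, 39, 40, 657] med [ 0.4645 -0.3005  0.0438] z [0.039 0.048] (array([ 461.1, -304.4]), array([152.1,  46.8]), 60.85)
scene raised .036
[... 4332 characters left out ...]
567.2, 197.8]), array([ 16.1, 180. ]), 84.25)
side hi [320, 177, 10, 5, 25] med [0.6025 0.0734 0.1174] z [0.108 0.121] (array([614.5,  74.4]), array([38.9, 19.6]), 18.8)
side hi [339, 191, 10, 6, 31] med [ 0.5974 -0.0065  0.1164] z [0.105 0.121] (array([604.3,  -2.4]), array([41.5, 21.5]), 31.03)
side hi [416, 208, 26, 17, 344] med [ 0.7314 -0.1771  0.0696] z [0.067 0.072] (array([ 731.9, -176.6]), array([63.9, 63.4]), 88.51)
side trough [239, 182, 83, 66, 1676] med [0.4959 0.1055 0.025 ] z [0.021 0.031] (array([500.8, 146.2]), array([315.2,  66.9]), 85.03)
side trough [437, 260, 56, 36, 515] med [ 0.6623 -0.3444  0.024 ] z [0.019 0.028] (array([ 664.1, -336.4]), array([ 27.6, 139.4]), 1.49)
```

Call:
{"fn": "carry_out", "kwargs": {
  "plan": [
    [44.2, -56.1, -2, 0.255, 7],
    [44.2, -56.1, -2, 0.255, 7],
    [44.2, -56.1, -2, 0.255, 7],
    [44.2, -56.1, -2, 0.255, 7],
    [44.2, -56.1, -2, 0.255, 7],
    [44.2, -56.1, -2, 0.255, 7],
    [44.2, -56.1, -2, 0.255, 7],
    [44.2, -56.1, -2, 0.255, 7],
    [44.2, -56.1, -2, 0.255, 7],
    [44.2, -56.1, -2, 0.255, 7],
    [44.2, -56.1, -2, 0.255, 7],
    [44.2, -56.1, -2, 0.255, 7],
    [44.2, -56.1, -2, 0.255, 7],
    [44.2, -56.1, -2, 0.255, 7],
    [44.2, -56.1, -2, 0.255, 7],
    [44.2, -56.1, -2, 0.255, 7],
    [44.2, -56.1, -2, 0.255, 7],
    [44.2, -56.1, -2, 0.255, 7],
    [44.2, -56.1, -2, 0.255, 7],
    [44.2, -56.1, -2, 0.255, 7]
  ],
  "squeeze": 35
}}

```text
clock: 2.1
position: [0.6504, 0.0291, 0.2718]
ee_rot: [0.132, 3.139, -0.001]
force: [0.0, -0.4, -0.1]
width: 0.758
```

Run:
```python
from h import *
st=arm.observe(); im,d=arm.get_image("wrist"); np.savez("w1.npz",im=im,d=d)
cv2.imwrite("pics/w1.png",im[...,::-1])
R=cv2.Rodrigues(st["ee_rot"])[0]; print(st["clock"],st["position"],"jaw deg",np.degrees(np.arctan2(R[1,1],R[0,1])),"tilt",R[2],st["force"],st["joints"].round(2))
W=wcloud(d,st); hsv=cv2.cvtColor(im,cv2.COLOR_RGB2HSV); H,S,V=[hsv[...,i].astype(int) for i in range(3)]; Z=W[...,2]
u0=np.array([.0872,.9962]);ux=np.array([.9962,-.0872]);o=np.array([.6229,.0502])
def rep(n,m):
    m=m&(d>0); k,l,s,_=cv2.connectedComponentsWithStats(m.astype(np.uint8))
    for i in range(1,k):
        if s[i,4]<60: continue
        P=W[l==i]; q=P[:,:2]-o; a=np.c_[q@ux,q@u0,P[:,2]]
        print(n,s[i].tolist(),"stand min/med/max mm",*(np.percentile(a,[2,50,98],axis=0)*1000).round(1).tolist(), rect(P))
rep("red",((H<4)|(H>174))&(S>180)&(V>60)&(Z>.06))
rep("orange",(H>4)&(H<14)&(S>200)&(V>100)&(Z>.09))
rep("blue",(H>100)&(H<130)&(S>120)&(Z>.05))
rep("trough",(Z>.021)&(Z<.036)&(S>120))
```

```text
2.1 [0.65042284 0.029063   0.27180764] jaw deg 85.18588596040296 tilt [-2.31822036e-04 -8.68047625e-04 -9.99999596e-01] [ 0.03413248 -0.37610785 -0.11308089] [-0.26  0.49  0.2   1.54 -0.1   1.12  1.45]
red [300, 183, 39, 45, 1398] stand min/med/max mm [8.9, -34.3, 119.5] [20.9, -20.2, 132.8] [40.2, -6.3, 138.9] (array([645.7,  27.4]), array([31.4, 35.6]), 81.54)
orange [406, 144, 24, 8, 69] stand min/med/max mm [-26.1, 50.1, 115.7] [-24.9, 60.1, 118.3] [-21.1, 70.5, 120.3] (array([604.9, 112.7]), array([21.1,  5.5]), 84.35)
blue [237, 135, 208, 63, 5836] stand min/med/max mm [-26.6, -89.7, 64.5] [-8.7, -28.7, 91.2] [26.6, 88.3, 106.9] (array([623.5,  54.2]), array([192.5,  57.1]), 85.4)
blue [333, 184, 104, 16, 1353] stand min/med/max mm [17.2, -2.2, 73.1] [24.0, 40.5, 87.3] [30.8, 88.4, 92.9] (array([650.3,  89.9]), array([97.9, 14.6]), 85.36)
trough [273, 13, 193, 66, 10476] stand min/med/max mm [-157.9, -65.8, 22.3] [-128.1, 30.9, 24.1] [-96.9, 139.7, 30.9] (array([498.8,  98.6]), array([215.8,  64.4]), 84.67)
trough [497, 34, 33, 57, 1549] stand min/med/max mm [-156.9, 191.8, 22.
[... 246 characters left out ...]
y([105.7,  40.1]), 36.91)
trough [582, 65, 25, 84, 545] stand min/med/max mm [-157.2, 352.2, 21.5] [-94.2, 360.2, 28.3] [-38.5, 399.1, 35.5] (array([558.4, 434.6]), array([ 52.5, 126.3]), 87.93)
trough [610, 68, 24, 80, 535] stand min/med/max mm [-160.3, 422.5, 21.3] [-105.8, 468.9, 28.7] [-42.8, 479.8, 35.7] (array([559.1, 508.9]), array([122.1,  59.2]), 1.28)
trough [0, 143, 6, 19, 70] stand min/med/max mm [-51.8, -571.4, 21.3] [-39.6, -563.6, 28.7] [-25.3, -558.9, 35.6] (array([ 537.9, -511.5]), array([17.4, 34. ]), 66.51)
trough [52, 206, 60, 22, 792] stand min/med/max mm [62.5, -442.8, 21.4] [76.2, -372.7, 24.7] [93.3, -315.1, 27.0] (array([ 667.7, -336.9]), array([ 23.4, 141.8]), 2.44)
```

View pics/w1.png

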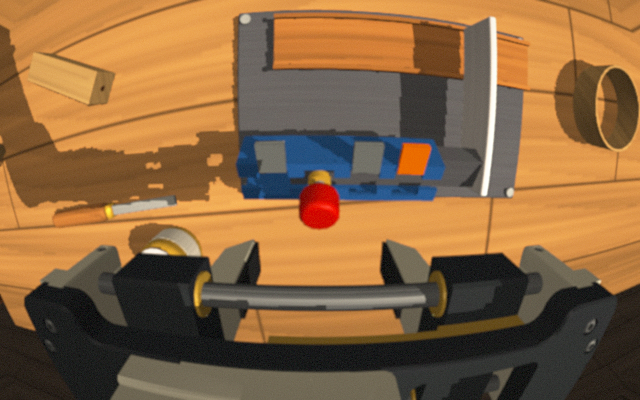

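The wrist view confirms it: tags from left to right are grey, grey, orange (415,158), so the orange hole is at stand y=+60 (slide 0.080). The cap at (320,205) sits between the fingers. Next: descend and grip the cap.

Call:
{"fn": "carry_out", "kwargs": {
  "plan": [
    [0.1, -0.15, -4, 0, 6],
    [0.1, -0.15, -8, 0, 6],
    [0.1, -0.15, -9.6, 0, 6],
    [0.1, -0.15, -9.6, 0, 6],
    [0.1, -0.15, -9.6, 0, 6],
    [0.1, -0.15, -9.6, 0, 3],
    [0.1, -0.15, -9.6, 0, 3],
    [0.1, -0.15, -9.6, 0, 3],
    [0.1, -0.15, -9.6, 0, 3],
    [0.1, -0.15, -9.6, 0, 3],
    [0.1, -0.15, -9.6, 0, 2],
    [0.1, -0.15, -9.6, 0, 2],
    [0.1, -0.15, -9.6, 0, 2]
  ],
  "squeeze": 40
}}

```text
clock: 3.45
position: [0.6518, 0.0273, 0.1763]
ee_rot: [0.132, 3.138, -0.001]
force: [-0.4, -0.0, 4.3]
width: 0.355
```

Call:
{"fn": "carry_out", "kwargs": {
  "plan": [
    [-0.16, 0.01, -0.28, 0, 2],
    [-0.32, 0.03, -0.56, 0, 2],
    [-0.47, 0.04, -0.82, 0, 2],
    [-0.47, 0.04, -0.82, 0, 2],
    [-0.47, 0.04, -0.82, 0, 2],
    [-0.47, 0.04, -0.82, 0, 2]
  ]
}}

```text
clock: 4.05
position: [0.6477, 0.0277, 0.1692]
ee_rot: [0.133, 3.136, -0.001]
force: [-1.6, -0.3, 8.8]
width: 0.355
```

Run:
```python
from h import *
st=arm.observe(); im,d=arm.get_image("side")
print(st["force"],st["position"],st["width"])
W=cloud("side",im,d); hsv=cv2.cvtColor(im,cv2.COLOR_RGB2HSV); H,S,V=[hsv[...,i].astype(int) for i in range(3)]
m=((H<4)|(H>174))&(S>180)&(V>60)&(W[...,2]>.08)&(d>0)&(W[...,2]<.16)
print(m.sum(),np.percentile(W[m],[5,50,95],axis=0))
c=im[120:260,240:440,::-1]; c=cv2.resize(c,None,fx=3,fy=3); cv2.imwrite("pics/s2.png",c)
```

```text
[-1.56828647 -0.25157608  8.84630876] [0.64772217 0.02767208 0.16918629] 0.35514437797315673
91 [[0.62420154 0.01394018 0.11164063]
 [0.63174069 0.02208397 0.12237825]
 [0.64465933 0.03418582 0.13222477]]
```

View pics/s2.png

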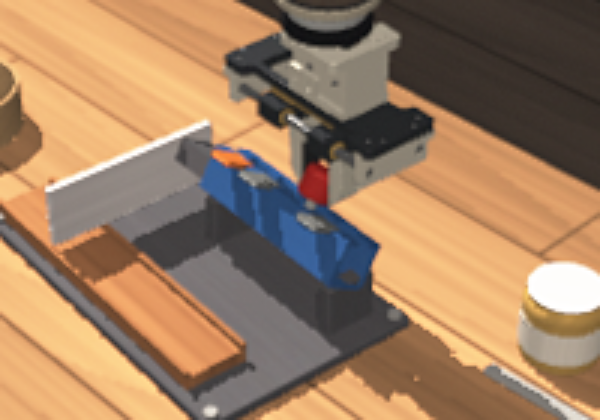

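The side crop shows the cap gripped and lower, about 8 mm in. I'll press a touch more and start sliding.

Call:
{"fn": "carry_out", "kwargs": {
  "plan": [
    [-0.06, 0.0, -0.11, 0, 2],
    [-0.11, 0.0, -0.18, 0, 2],
    [-0.1, 0.2, -0.18, 0, 2],
    [-0.08, 0.4, -0.18, 0, 2],
    [-0.05, 0.7, -0.18, 0, 2],
    [-0.02, 1.0, -0.18, 0, 2],
    [-0.02, 1.0, -0.18, 0, 2]
  ]
}}

```text
clock: 4.8
position: [0.6482, 0.0378, 0.1685]
ee_rot: [0.132, 3.134, -0.0]
force: [-2.2, 0.1, 10.6]
width: 0.355
```

Call:
{"fn": "carry_out", "kwargs": {
  "plan": [
    [0.09, 1, -0.05, 0, 2],
    [0.17, 2, -0.05, 0, 2],
    [0.26, 3, -0.05, 0, 2],
    [0.35, 4, -0.05, 0, 2],
    [0.43, 5, -0.05, 0, 2],
    [0.52, 6, -0.05, 0, 2],
    [0.58, 6.6, -0.05, 0, 2],
    [0.61, 7.0, -0.05, 0, 2],
    [0.61, 7.0, -0.05, 0, 2],
    [0.61, 7.0, -0.05, 0, 2],
    [0.61, 7.0, -0.05, 0, 2]
  ]
}}

```text
clock: 5.9
position: [0.655, 0.1086, 0.1693]
ee_rot: [0.131, 3.132, 0.002]
force: [-1.5, 1.2, 9.0]
width: 0.357
```

```bash
cat >> h.py <<'E'
u0=np.array([.0872,.9962]);ux=np.array([.9962,-.0872]);o=np.array([.6229,.0502])
def stand(P): q=P[...,:2]-o; return np.stack([q@ux,q@u0,P[...,2]],-1)*1000
def look(n):
    st=arm.observe(); im,d=arm.get_image(n); W=wcloud(d,st) if n=="wrist" else cloud(n,im,d)
    hsv=cv2.cvtColor(im,cv2.COLOR_RGB2HSV).astype(int)
    return st,im,d,stand(W),hsv[...,0],hsv[...,1],hsv[...,2]
def capstop(n):
    st,im,d,A,H,S,V=look(n); ok=(d>0)&(abs(A[...,0]+60)<170)&(A[...,1]>-120)&(A[...,1]<320)
    m=ok&((H<4)|(H>174))&(S>180)&(V>60)&(A[...,2]>80)&(A[...,2]<160)
    s=ok&(S<60)&(V>110)&(A[...,2]>45)&(A[...,2]<90)&(A[...,0]<-40)&(A[...,1]>110)
    print(n,"tcp stand",stand(st["position"]).round(1),"F",st["force"].round(1),"t",st["clock"])
    for k,v in(("cap",m),("stop",s)):
        if v.sum()>10: print(k,v.sum(),np.percentile(A[v],[5,50,95],axis=0).round(1).tolist())
    return im
E
python3 - <<'E'
from h import *
capstop("side"); capstop("scene")
E
```

```text
side tcp stand [ 26.9  61.  169.3] F [-1.5  1.2  9. ] t 5.9
cap 76 [[3.7, 46.1, 111.2], [11.7, 54.8, 123.8], [23.2, 67.7, 132.9]]
stop 475 [[-152.2, 217.8, 47.4], [-100.6, 221.2, 67.4], [-46.1, 224.9, 87.6]]
scene tcp stand [ 26.8  60.9 169.2] F [-1.   1.1  8.6] t 5.95
stop 75 [[-129.3, 230.2, 49.6], [-77.9, 230.7, 72.4], [-43.9, 231.2, 88.0]]
```

Call:
{"fn": "carry_out", "kwargs": {
  "plan": [
    [0, -0.05, 0, 0, 2],
    [0.15, -0.06, 0.26, 0, 2],
    [0.3, -0.08, 0.52, 0, 2],
    [0.4, -0.09, 0.7, 0, 2],
    [0.4, -0.09, 0.7, 0, 2],
    [0.4, -0.09, 0.7, 0, 3.6],
    [0.4, -0.09, 0.7, 0, 4.2],
    [0.4, -0.09, 0.7, 0, 5],
    [0.4, -0.09, 0.7, 0, 6],
    [0.4, -0.09, 0.7, 0, 6]
  ]
}}

```text
clock: 7.0
position: [0.6589, 0.1075, 0.1761]
ee_rot: [0.132, 3.132, 0.001]
force: [0.5, -0.4, 0.0]
width: 0.638
```

Run:
```python
from h import *
capstop("side"); capstop("scene")
```

```text
side tcp stand [ 30.9  60.2 176.1] F [ 0.5 -0.4  0. ] t 7.0
cap 114 [[10.2, 42.6, 118.4], [19.4, 50.8, 129.5], [34.4, 65.9, 139.0]]
stop 483 [[-152.6, 217.4, 46.9], [-100.9, 221.1, 67.6], [-46.1, 225.1, 87.6]]
scene tcp stand [ 30.9  60.3 176.2] F [ 0.4  0.6 -0.3] t 7.05
cap 23 [[21.5, 52.9, 126.3], [38.0, 61.6, 128.7], [42.9, 68.2, 139.9]]
stop 76 [[-130.6, 230.1, 51.1], [-79.0, 230.5, 70.4], [-42.4, 231.1, 89.0]]
```

Call:
{"fn": "carry_out", "kwargs": {
  "plan": [
    [0, 0, 4, 0, 6],
    [0, 0, 8, 0, 6],
    [-4, -8, 10, -0.15, 8],
    [-8, -16, 10, -0.3, 8.5],
    [-12, -25, 10, -0.45, 8.5],
    [-16, -33, 9, -0.6, 8.5],
    [-19.8, -41.4, 8, -0.75, 8.5],
    [-19.8, -41.4, 7, -0.9, 8.5],
    [-19.8, -41.4, 7, -1.05, 8.5],
    [-19.8, -41.4, 7, -1.2, 8.5],
    [-19.8, -41.4, 7, -1.35, 8.5],
    [-19.8, -41.4, 7, -1.5, 8.5],
    [-19.8, -41.4, 7, -1.65, 8.5],
    [-19.8, -41.4, 7, -1.8, 8.5],
    [-19.8, -41.4, 7, -1.95, 8.5],
    [-19.8, -41.4, 7, -1.99, 8.5],
    [-19.8, -41.4, 7, -1.99, 8.5],
    [-19.8, -41.4, 7, -1.99, 8.5]
  ]
}}

```text
clock: 8.9
position: [0.461, -0.3063, 0.2462]
ee_rot: [2.699, 1.599, -0.008]
force: [0.1, -0.5, -0.1]
width: 0.925
```

Run:
```python
from h import *
capstop("side"); capstop("scene")
st=arm.observe(); im,d=arm.get_image("wrist"); W=wcloud(d,st); cv2.imwrite("pics/w3.png",im[...,::-1])
R=cv2.Rodrigues(st["ee_rot"])[0]; print(st["clock"],st["position"],"jaw deg",np.degrees(np.arctan2(R[1,1],R[0,1])),st["joints"].round(2))
m=(d>0)&(abs(W[...,0]-.461)<.1)&(abs(W[...,1]+.306)<.1)&(W[...,2]>.038)&(W[...,2]<.052)
k,l,s,_=cv2.connectedComponentsWithStats(m.astype(np.uint8))
for i in range(1,k):
    if s[i,4]>100: print(s[i].tolist(),rect(W[l==i]),np.median(W[l==i][:,2]))
```

```text
side tcp stand [-130.2 -369.3  246.2] F [ 0.1 -0.5 -0.1] t 8.9
cap 113 [[9.2, 42.8, 117.5], [18.5, 50.5, 129.2], [34.9, 67.9, 138.4]]
stop 480 [[-152.9, 217.2, 47.7], [-99.8, 221.1, 68.3], [-45.2, 224.9, 88.0]]
scene tcp stand [-130.2 -369.3  246.2] F [-0.3 -0.5 -0.3] t 8.95
cap 107 [[20.0, 49.0, 125.4], [30.5, 64.7, 132.3], [42.8, 78.3, 140.5]]
stop 73 [[-131.8, 230.1, 50.4], [-77.6, 230.6, 73.1], [-44.8, 231.1, 88.7]]
9.0 [ 0.46096089 -0.30637774  0.24624326] jaw deg -28.754347647211034 [-0.07  0.43  0.77  1.85 -0.35  0.99  0.35]
[297, 115, 47, 144, 6250] (array([ 462. , -307.4]), array([149.9,  44.5]), 61.91) 0.0431221649988318
```

View pics/w3.png

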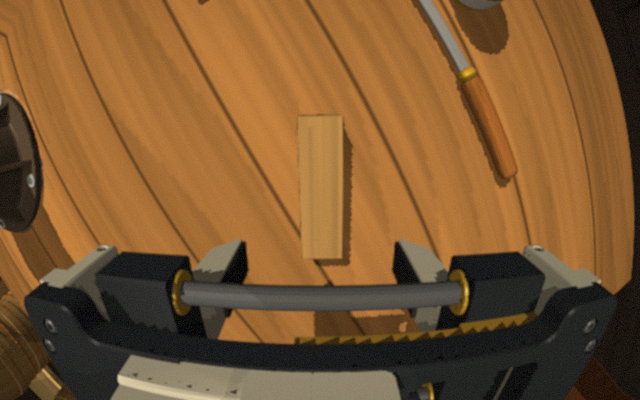

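The wrist view shows the blank at (322,187), parallel to the fingers and clear of the gouge. Next: descend and grip.

Call:
{"fn": "carry_out", "kwargs": {
  "plan": [
    [0.1, -0.1, -4, 0.012, 8.5],
    [0.1, -0.1, -8, 0.012, 8],
    [0.1, -0.1, -12, 0.012, 8],
    [0.1, -0.1, -15, 0.012, 8],
    [0.1, -0.1, -16.8, 0.012, 8],
    [0.1, -0.1, -16.8, 0.012, 8],
    [0.1, -0.1, -16.8, 0.012, 6],
    [0.1, -0.1, -16.8, 0.012, 4],
    [0.1, -0.1, -16.8, 0.012, 3],
    [0.1, -0.1, -16.8, 0.012, 3],
    [0.1, -0.1, -16.8, 0.012, 3],
    [0.1, -0.1, -16.8, 0.012, 3],
    [0.1, -0.1, -16.8, 0.012, 3]
  ],
  "squeeze": 30
}}

```text
clock: 10.35
position: [0.4622, -0.3075, 0.0787]
ee_rot: [2.69, 1.614, -0.006]
force: [-0.4, 1.2, 7.4]
width: 0.48
```

Call:
{"fn": "carry_out", "kwargs": {
  "plan": [
    [0, 0, 1, 0, 3],
    [0, 0, 3, 0, 3],
    [0, 0, 6, 0, 3],
    [0, 1, 9, 0, 3],
    [0.3, 4, 12, 0.03, 3],
    [0.6, 7.5, 14, 0.06, 3],
    [0.9, 11, 14, 0.09, 3],
    [1.3, 15, 14, 0.12, 3],
    [1.7, 19, 14, 0.15, 3],
    [2, 23, 14, 0.18, 3],
    [2.4, 27, 14, 0.21, 3],
    [2.7, 31, 14, 0.25, 3],
    [3.1, 35, 14, 0.28, 3],
    [3.4, 39, 14, 0.32, 3],
    [3.8, 43, 14, 0.35, 3],
    [4.1, 46.5, 14, 0.38, 3],
    [4.3, 49, 14, 0.4, 3],
    [4.4, 50.3, 13, 0.403, 3],
    [4.4, 50.6, 12, 0.403, 3],
    [4.4, 50.6, 12, 0.403, 3]
  ]
}}

```text
clock: 12.35
position: [0.5052, 0.197, 0.1969]
ee_rot: [2.314, 2.117, -0.01]
force: [-0.8, -0.7, -1.2]
width: 0.478
```

Call:
{"fn": "carry_out", "kwargs": {
  "plan": [
    [0, 0, -2, 0, 3],
    [0, 0, -4, 0, 3],
    [0, 0, -6, 0, 3],
    [0, 0, -7, 0, 3],
    [0, 0, -7, 0, 3],
    [0, 0, -7, 0, 3]
  ]
}}

```text
clock: 12.95
position: [0.5057, 0.1961, 0.1275]
ee_rot: [2.315, 2.115, -0.01]
force: [-0.3, 0.5, -1.1]
width: 0.48
```

Run:
```python
from h import *
im=capstop("side"); cv2.imwrite("pics/s4.png",cv2.resize(im[120:260,220:420,::-1],None,fx=3,fy=3))
st,im,d,A,H,S,V=look("side")
R=cv2.Rodrigues(st["ee_rot"])[0]; print("jaw",np.degrees(np.arctan2(R[1,1],R[0,1])))
m=(d>0)&(abs(A[...,0]+130)<45)&(A[...,1]>20)&(A[...,1]<216)&(A[...,2]>50)&(A[...,2]<110)&(S>70)
P=A[m]; print(m.sum(),np.percentile(P,[1,5,50,95,99],axis=0).round(1).tolist()); 
T=P[P[:,2]>np.percentile(P[:,2],90)-4]; print(rect(T/1000))
st,im,d,A,H,S,V=look("wrist")
m=(d>0)&(abs(A[...,0]+130)<45)&(A[...,1]>20)&(A[...,1]<216)&(A[...,2]>75)&(A[...,2]<105)&(S>70)
P=A[m]; print(m.sum(),np.percentile(P,[1,50,99],axis=0).round(1).tolist(),rect(P/1000))
cv2.imwrite("pics/w4.png",im[...,::-1])
```

```text
side tcp stand [-129.5  135.1  127.5] F [-0.3  0.5 -1.1] t 12.95
cap 113 [[9.1, 42.5, 116.5], [19.0, 51.0, 129.0], [36.6, 65.7, 137.9]]
stop 84 [[-169.6, 121.2, 59.7], [-155.7, 126.3, 77.6], [-67.6, 222.9, 88.6]]
jaw -5.134834382886462
715 [[-156.0, 56.7, 51.3], [-153.7, 58.2, 54.2], [-137.6, 88.9, 89.3], [-111.0, 154.9, 94.7], [-106.9, 194.7, 96.8]]
(array([-138.,  119.]), array([ 64.8, 124.8]), 3.43)
18122 [[-150.9, 103.9, 89.2], [-129.3, 172.7, 92.2], [-107.7, 209.9, 93.6]] (array([-132.5,  155.9]), array([109.2,  69.8]), 89.26)
```

View pics/s4.png

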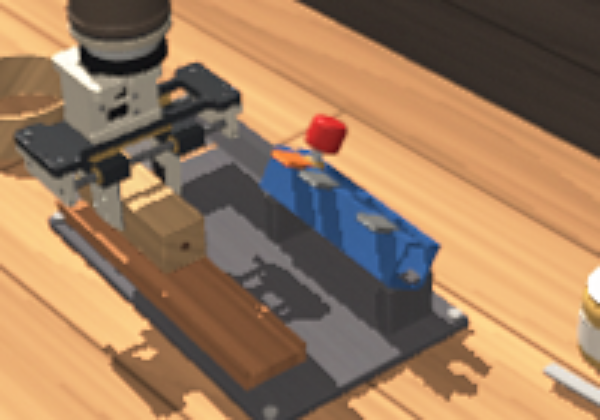

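View pics/w4.png

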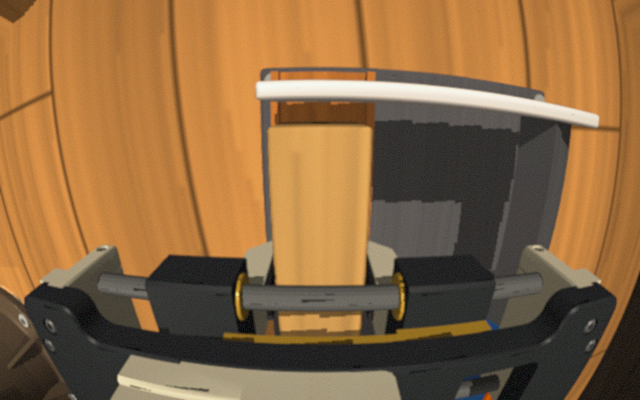

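The wrist view shows the blank square and centred over the trough, with its end at (320,125) about 10 mm short of the plate. The side view shows the cap standing well out beside the orange tag. Lowering slowly.

Call:
{"fn": "carry_out", "kwargs": {
  "plan": [
    [0, 0.1, -0.8, 0, 3],
    [0, 0.1, -1.5, 0, 3],
    [0, 0.1, -2.0, 0, 3],
    [0, 0.1, -2.2, 0, 3],
    [0, 0.1, -2.3, 0, 3],
    [0, 0.1, -2.35, 0, 3],
    [0, 0.1, -2.35, 0, 3]
  ]
}}

```text
clock: 13.8
position: [0.5059, 0.198, 0.1044]
ee_rot: [2.314, 2.117, -0.008]
force: [0.1, 0.3, -1.6]
width: 0.479
```

Call:
{"fn": "carry_out", "kwargs": {
  "plan": [
    [0.02, 0.3, 0, 0, 3],
    [0.05, 0.6, 0, 0, 3],
    [0.05, 0.65, -0.04, 0, 3],
    [0.05, 0.65, -0.08, 0, 3],
    [0.05, 0.65, -0.12, 0, 3],
    [0.05, 0.65, -0.12, 0, 3]
  ]
}}

```text
clock: 14.4
position: [0.5064, 0.2049, 0.1037]
ee_rot: [2.314, 2.117, -0.006]
force: [-2.5, 1.5, 6.4]
width: 0.475
```

```bash
cat > chk.py <<'E'
from h import *
st,im,d,A,H,S,V=look("wrist"); print(stand(st["position"]).round(1),st["force"].round(1))
near=(d>0)&(abs(A[...,0]+129)<15)
b=near&(A[...,2]>63)&(A[...,2]<76)&(A[...,1]>150)&(S>70); p=near&(A[...,2]>84)&(A[...,2]<105)&(A[...,1]>200)&(S<70)
for q in(b,p): print(q.sum(),np.percentile(A[q],[1,50,99],axis=0).round(1).tolist())
E
python3 chk.py
```

```text
[-129.5  144.   103.7] [-2.5  1.5  6.4]
10291 [[-143.7, 150.9, 66.5], [-128.9, 188.2, 68.1], [-114.3, 217.9, 69.5]]
2131 [[-143.6, 221.5, 92.0], [-128.9, 225.2, 93.9], [-114.3, 228.9, 95.5]]
```

Call:
{"fn": "carry_out", "kwargs": {
  "plan": [
    [0.01, 0.1, 0.03, 0, 3],
    [0.02, 0.2, 0.03, 0, 3],
    [0.02, 0.2, 0.03, 0, 3]
  ]
}}

```text
clock: 14.75
position: [0.5066, 0.207, 0.1039]
ee_rot: [2.314, 2.118, -0.007]
force: [-0.5, 0.1, -1.4]
width: 0.477
```

```bash
python3 chk.py; python3 -c "
from h import *
capstop('scene')"
```

```text
[-129.5  146.   103.9] [-0.5  0.1 -1.4]
10272 [[-143.7, 151.0, 66.9], [-128.9, 188.7, 68.3], [-114.3, 218.7, 69.7]]
2152 [[-143.7, 221.3, 91.9], [-129.0, 225.2, 93.9], [-114.3, 228.9, 95.4]]
scene tcp stand [-129.5  145.9  103.9] F [-0.2 -0.1 -1.3] t 14.8
cap 130 [[20.4, 49.3, 124.3], [30.7, 65.1, 132.3], [41.5, 77.8, 139.2]]
stop 94 [[-137.8, 217.0, 49.9], [-90.5, 230.5, 70.2], [-44.4, 231.0, 87.7]]
```

Call:
{"fn": "carry_out", "kwargs": {
  "plan": [
    [0.005, 0.05, -0.03, 0, 3],
    [0.01, 0.1, -0.03, 0, 3],
    [0.01, 0.1, -0.03, 0, 3]
  ]
}}

```text
clock: 15.15
position: [0.5068, 0.2074, 0.1037]
ee_rot: [2.314, 2.117, -0.007]
force: [-1.4, -1.6, 4.6]
width: 0.477
```

Call:
{"fn": "carry_out", "kwargs": {
  "plan": [
    [0.005, 0.05, 0, 0, 3],
    [0.01, 0.1, 0, 0, 3],
    [0.01, 0.1, 0, 0, 3]
  ]
}}

```text
clock: 15.45
position: [0.5069, 0.208, 0.1038]
ee_rot: [2.314, 2.116, -0.008]
force: [-1.3, -3.1, 4.3]
width: 0.476
```

Call:
{"fn": "carry_out", "kwargs": {
  "plan": [
    [0.005, 0.1, 0, 0, 3],
    [0.01, 0.15, 0, 0, 3],
    [0.01, 0.15, 0, 0, 3]
  ]
}}

```text
clock: 15.75
position: [0.5071, 0.2095, 0.1038]
ee_rot: [2.314, 2.116, -0.008]
force: [-0.5, -3.7, 3.0]
width: 0.477
```

```bash
python3 chk.py
python3 - <<'E'
from h import *
capstop("side")
st,im,d,A,H,S,V=look("wrist")
for u in (300,320,340):
    print([(v,*A[v,u,1:].round(1),int(S[v,u])) for v in range(92,120,2)])
cv2.imwrite("pics/w5.png",cv2.resize(im[60:160,220:420,::-1],None,fx=4,fy=4))
E
```

```text
[-129.3  148.6  103.8] [-0.5 -3.7  3. ]
10391 [[-143.7, 151.0, 66.8], [-129.0, 189.9, 68.1], [-114.3, 220.4, 69.5]]
2155 [[-143.7, 223.1, 91.8], [-129.0, 227.1, 93.9], [-114.3, 230.8, 95.4]]
side tcp stand [-129.3  148.6  103.7] F [ 0.  -3.4  4. ] t 15.8
cap 114 [[9.0, 44.8, 117.2], [19.4, 52.6, 129.2], [35.7, 67.0, 138.0]]
stop 166 [[-171.4, 133.8, 48.2], [-156.5, 138.2, 70.0], [-79.8, 222.9, 87.1]]
[(92, np.float64(238.8), np.float64(23.6), 193), (94, np.float64(237.7), np.float64(24.7), 185), (96, np.float64(236.6), np.float64(24.7), 194), (98, np.float64(235.5), np.float64(23.3), 190), (100, np.float64(231.0), np.float64(194.7), 189), (102, np.float64(233.3), np.float64(24.5), 196), (104, np.float64(232.2), np.float64(23.8), 191), (106, np.float64(231.1), np.float64(24.0), 109), (108, np.float64(230.4), np.float64(92.9), 36), (110, np.float64(229.8), np.float64(94.3), 22), (112, np.float64(229.1), np.float64(94.3), 14), (114, np.float64(228.4), np.float64(93.4), 17), (116, np.float64(227.8), np.float64(94.5), 20), (118, np.float64(227.2), np.float64(95.4), 23)]
[(92, np.float64(2
[... 635 characters left out ...]
 np.float64(94.4), 25)]
[(92, np.float64(238.7), np.float64(24.5), 192), (94, np.float64(237.6), np.float64(23.5), 189), (96, np.float64(236.5), np.float64(24.4), 188), (98, np.float64(235.4), np.float64(24.2), 184), (100, np.float64(234.3), np.float64(24.4), 194), (102, np.float64(233.2), np.float64(25.1), 192), (104, np.float64(232.1), np.float64(25.2), 186), (106, np.float64(231.0), np.float64(25.4), 107), (108, np.float64(230.4), np.float64(93.4), 34), (110, np.float64(229.7), np.float64(93.5), 21), (112, np.float64(229.1), np.float64(94.3), 17), (114, np.float64(228.4), np.float64(93.5), 18), (116, np.float64(227.8), np.float64(94.1), 22), (118, np.float64(227.1), np.float64(94.4), 24)]
```

View pics/w5.png

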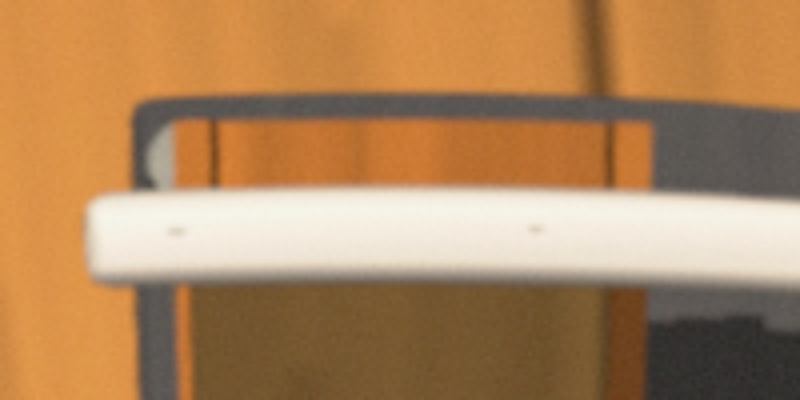

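The crop shows the blank's end flush under the plate. The plate shifted 1.8 mm with it, inside the hole's clearance, so they are in contact. Releasing and rising.

Call:
{"fn": "carry_out", "kwargs": {
  "plan": [
    [0, 0, 0, 0, 4.8],
    [0, 0, 0, 0, 5.2],
    [0, 0, 0, 0, 6],
    [0, 0, 0, 0, 6.5],
    [0, 0, 0.5, 0, 6.5],
    [0, 0, 2, 0, 6.5],
    [0, 0, 5, 0, 6.5],
    [0, 0, 9, 0, 6.5],
    [-3, -3, 14, 0, 6.5],
    [-8, -3, 16, 0, 6.5],
    [-12, -3, 16, 0, 6.5],
    [-12, -3, 16, 0, 6.5],
    [-12, -3, 16, 0, 6.5]
  ]
}}

```text
clock: 17.2
position: [0.3861, 0.18, 0.2645]
ee_rot: [2.313, 2.12, -0.005]
force: [0.3, 1.0, 1.1]
width: 0.709
```

```bash
python3 chk.py
python3 - <<'E'
from h import *
capstop("side"); im=capstop("scene"); a=im[130:290,240:440]
st,im,d,A,H,S,V=look("side"); cv2.imwrite("pics/fin.png",np.vstack([cv2.resize(x[...,::-1],(560,290)) for x in (a,im[120:260,220:420])]))
for n in("scene","side"):
    st,im,d,A,H,S,V=look(n)
    m=(d>0)&(abs(A[...,0]+130)<40)&(A[...,1]>30)&(A[...,1]<219)&(A[...,2]>62)&(A[...,2]<76)&(S>60); print(n,np.percentile(A[m],[1,50,99],axis=0).round(1).tolist(),rect(A[m]/1000))
E
```

```text
[-247.3  108.6  264.5] [0.3 1.  1.1]
2060 [[-143.7, 150.8, 66.4], [-129.5, 186.5, 68.3], [-114.4, 222.0, 69.9]]
288 [[-143.5, 222.2, 84.2], [-128.9, 225.9, 94.1], [-114.4, 230.3, 95.8]]
side tcp stand [-246.   108.8  264.3] F [ 0.1 -0.3  0.9] t 17.25
cap 115 [[9.3, 45.4, 117.4], [19.2, 53.1, 128.5], [35.0, 68.0, 138.3]]
stop 373 [[-154.1, 218.9, 49.4], [-88.2, 223.0, 73.7], [-46.2, 226.3, 88.6]]
scene tcp stand [-245.4  108.7  264.2] F [0.5 0.6 0.3] t 17.3
cap 106 [[21.0, 51.5, 126.0], [31.0, 64.1, 132.5], [42.3, 80.0, 139.5]]
stop 87 [[-137.0, 219.5, 51.6], [-89.6, 232.4, 70.3], [-46.5, 232.9, 88.7]]
scene [[-152.4, 76.7, 63.2], [-128.3, 148.8, 68.9], [-107.6, 217.6, 73.7]] (array([-129.8,  146.9]), array([144.4,  47.9]), 88.75)
side [[-154.0, 70.7, 62.7], [-133.2, 137.9, 68.3], [-109.5, 217.9, 72.5]] (array([-130.5,  144.2]), array([ 48.1, 149.6]), 0.62)
```

View pics/fin.png

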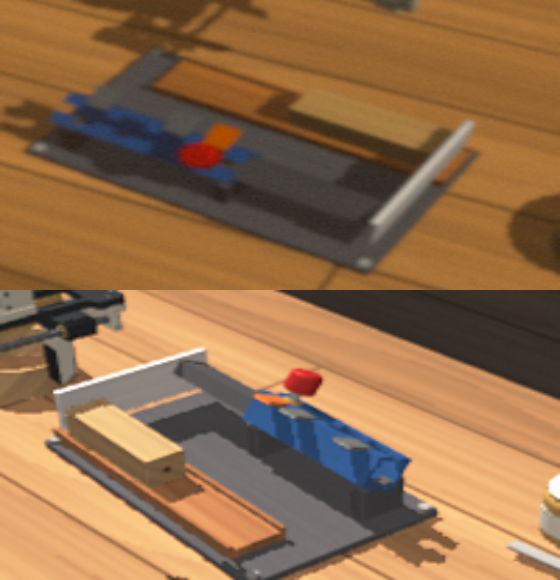

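The picture shows the blank flat in the trough against the plate, and the cap out beside the orange tag. Handing in.

```bash
python3 -c "
from cell import arm
print(arm.sign_off())"
```

```text
the job is handed in; nothing more can be done
None
```

The length stop is set in the orange-tag hole, and the blank lies in the trough with its end against the stop plate. I handed the job in at about 17 s; no verdict was reported.

- **Stop:** I gripped the red button by its sides, pressed it about 8–9 mm along its axis, slid it 80 mm to the hole at stand y = +60 mm and let it pop out. In the last side view the cap's upper edge is at 138 mm, the same as when it was fully out at the start.
- **Blank:** I lowered it in the grip to the trough floor, pushed it gently against the plate with about 4 N, and let go. The last views show it flat, with its top at about 68 mm (69 mm expected), and centred near x = −130 mm. Its end is at about 222 mm and the plate face at 222–223 mm. The camera is good to about 2 mm, so contact rests mainly on having felt the push.
- **What differed:** The push moved the plate and bar about 1.8 mm further in +y. That is within the ±3 mm clearance of the hole, and the button stayed out.
- **Not checked:** I did not re-measure the hoop, tin and gouge at the end. No move came near them.

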